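Scan the sample label, then hold the photometer shutter open

ROBOT

A 7-joint arm with a two-finger parallel gripper is mounted at the origin on the work surface. World frame = base frame: x ahead of the robot, y to its left, z up, the work surface at z = 0. Lengths are in m, angles in rad, forces in N, time in s.
With the tool pointing down it reaches from about 0.4 to 0.85 m from the base axis. Payload 10.4 kg.
Tool frame: the origin (TCP) lies on the centre line of the jaws, within the pads' length; the fingertips stand 11 mm ahead of it and the grasp point (between the pads) lies 8 mm behind it (tip_reach is the distance from the TCP to the fingertips, in m); z points along the fingers, y is the line along which they close (so a half turn about z gives the same grasp; the last joint's range is limited). The gripper opens to 85 mm and grips with 20 to 120 N. Pads are 22 mm wide; open, the fingers measure 114 mm over their backs; the gripper's body (76 mm by 85 mm) begins 54 mm behind the grasp point. The pads swing forward as they close: fully open they stand 13 mm farther back than shut.
Start: joints at [-1.284, 0.332, -0.065, 1.46, 0.022, 1.35, -0.088], TCP at [0.191, 0.595, 0.242] pointing down, gripper open.
Joint ranges: [-2.6, 2.6], [-0.5, 2.12], [-1.47, 1.34], [0.16, 2.42], [-1.27, 4.41], [0.06, 2.06], [-2.6, 2.6]. Speed limits (rad/s): [2.22, 2.22, 2.79, 2.79, 3.14, 3.14, 3.14].

INTERFACE

Orientations are given as a unit quaternion [x, y, z, w].
In Python, from workcell import get_obs, camera, hand_in, tip_reach gives the robot as it stands. The module is installed in compiled form; this text tells all that it offers.
- The arm moves only by the tool move_arm, never from a script. Its argument "plan" is a list of rows, each an object with "delta_pos": the shift along the tool's x, y, z in normalised numbers (1 is 0.8 m), a list of three; "turn": the turn, a rotation vector about the tool's x, y, z in shares of 4 rad (1.0 is 4 rad), a list of three; "fingers": the closure, from 0 (fully open) to 1 (shut). A call has 1 to 12 rows; each row is the pose to reach, as a shift and turn from the pose commanded when the call began, along the tool's axes at that moment; what a row does not reach only later rows make up. A row lasts 1/8 s, in which the tool goes at most 62.5 mm and 10.7 degrees, less where a joint would pass 70% of its speed; a pose out of reach is approached as far as the arm can. A shift or turn number past 1, either way, is cut back to 1. A call with a gripper value outside its range is refused whole. The fingers move at their own pace and stop on an object; "force" is the grip in N (left out, the last holds). Time passes only in rows, so rows that repeat a pose let the fingers close. It gives the time, the measured TCP pose, the force, the opening and the grip force at its end, in the units of the state.
- get_obs(): the state, without advancing time (a new reading comes with each control period).
- camera(name): name is "side" or "top"; returns a dict with "color" (480x640x3 uint8, red, green, blue), "range_z" (480x640 float32, m along the optical axis (not along the pixel's ray), 0 where there is no reading), "fx", "fy", "cx", "cy" (pixels), "R" (3x3) and "t" (3): a world point X has camera coordinates R X + t. Camera axes: x right, y down, z forward; pixel columns grow to the right and rows downward; lengths in m; the calibration is good to about 2 mm. A picture is of the moment at which its call begins.
- hand_in(): hands the job in; it is judged then, once.
The state is a dict: "clock": time; "joint_pos": joint angles; "joint_velocities": joint speeds; "tau": joint torques, N m; "position": TCP position; "ee_rot": TCP orientation; "ft_force": force on the tool from outside, world axes, zero at the start; "torque": the same for the moment, N m; "grip_width": opening from 0.0 (shut) to 1.0 (fully open); "grasp_force": force on a finger pad.
Only numpy, scipy, OpenCV 4.12 (cv2) and the standard library are available. Lean on these libraries where they do the work, as an engineer would, in place of code of your own. Each camera call takes 0.05 s, during which the arm holds its last target. There are 200 camera calls.

TASK

Register the samples and take a reading: lift the hand scanner out of its stand, hold it still for a full second or more pointing straight down at the bar-code label on the sample carrier, with its nose over the label and about 5 cm above it, then put it back in its stand fully home and let go of it. Then pull the photometer's spring-return shutter slide out by its upright grip until the line on the slide stands level with the middle of the small steel pointer beside it, and keep holding it there: the program finishes with the gripper still holding the slide at the pointer. Leave all the other loose things (vials, beaker, flask, stopper, dish) where they stand.

Things in the scene. Friction and masses are not known exactly. Their poses are not given: they have to be found in the camera images.
- photometer: White bench instrument, fixed. Flat deck 220 (x) x 120 (y) x 60 mm high; display head 100 x 140 x 120 mm high on the deck's +x end (x = 110 to 210 mm). Origin: under the deck's centre, on the bench. x runs along the slide's travel, from the deck's front end to the head; yaw within 0.3 rad of the world's.
- slide: Spring-return slide on the deck: aluminium carriage 44 (x) x 60 (y) x 11 mm high, with an upright black grip 16 x 36 mm, 11 to 61 mm above the deck. Origin: carriage's centre on the deck (60 mm up), in line with its black cross line. Axes as the photometer's. Pulls out along -x, 95 mm at most. At rest 80 mm from the head. Spring 4 N at rest, +1 N per 10 mm; let go, it runs home.
- slide_grip (a point): Middle of the slide's upright grip, 42 mm above the deck (102 mm above the bench), 19 mm below the grip's top: the point to take it by, from above. With the fingers closing along the slide's x axis (16 mm thick) one finger stands behind the grip.
- pointer: Small steel pointer clamped on the deck at the +y side of the slide's path, 12 mm wide (x), 26 mm long (y), 18 mm tall plus a 6 mm screw head. Fixed, 45 to 78 mm of pull from the slide's rest. Origin: middle of its width, on the deck. Axes as the photometer's: the slide is at the mark when its origin has the pointer's x in these axes.
- stand: Grey block 90 x 90 x 70 mm, fixed to the bench, with a round hole of 34 mm, 63 mm deep, in the middle of its top. Origin: centre of its underside on the bench, z up.
- scanner: Hand scanner: straight round wand 163 mm long, about 0.12 kg, upright in the stand. Origin: centre of the nose's tip (its window); z up the wand; it looks along -z. Black nose 20 mm across from 0 to 55 mm, flange 52 mm across from 55 to 61, white handle 28 mm across from 61 to 163: grip at about 125. Fully home the flange lies on the stand's top, nose tip 15 mm above the bench.
- label (a point): Centre of the bar-code label (white, black bars, 36 mm along x, 60 mm along y), flat, facing up, on the 20 mm high front ledge of the grey sample carrier, 21 mm above the bench, z up. From 50 mm to +x of it the carrier is 40 mm high and holds two vials, tops 70 mm above the bench, centres 75 mm to +x, 35 mm to either side.
- vial_a: Amber vial, 19 mm across, 60 mm tall, in the carrier. Origin at its foot. Leave alone.
- vial_b: The other amber vial, the same. Leave alone.
- beaker: Empty glass beaker, 66 mm across, 85 mm tall, behind the carrier. Origin at its foot. Leave alone.
- flask: Conical flask, 80 mm across, 118 mm tall, behind the stand. Origin at its foot. Leave alone.
- stopper: Rubber stopper, 36 mm across, 28 mm tall, beside the photometer's deck. Origin at its foot. Leave alone.
- dish: Clear dish, 80 mm across, 16 mm tall, in front of the stand, on the robot's side. Origin at its foot. Leave alone.

How it is judged:
By the outcome, as a careful person would: the job done as asked, in the order asked, and still so for the second after the job is handed in, while the arm keeps its last pose, push and grip.
It also fails if it takes over 64 s, if anything falls off the work surface, if the arm or the gripper's body presses on something with over 40 N, if the wrist force passes 120 N, or if a joint passes its speed limit or range.

## Working session

There is one attempt and no reset: what is moved stays moved. The work goes in short steps, Python scripts to look and compute and a tool call to move; the robot and the scene stay as the last step left them, time stands still between calls to the robot, and variables do not carry over. Pictures are saved under pics/ and viewed, at most 10 in all, crops included, and the job is handed in when it is done.

Besides the shell and the picture viewer there is one more tool, called by a JSON object that holds its "method" and its "body". move_arm: Moves the arm, as the interface text tells. Its arguments: {"type":"object","properties":{"plan":{"type":"array","items":{"type":"object","properties":{"delta_pos":{"type":"array","items":{"type":"number"}},"turn":{"type":"array","items":{"type":"number"}},"fingers":{"type":"number"}}}},"force":{"type":"number"}},"required":["plan"]}

```bash
mkdir -p pics; python3 - <<'E'
from workcell import get_obs,camera,tip_reach
import cv2,numpy as np
o=get_obs()
for k in o: print(k,np.round(o[k],3))
for n in("side","top"):
    c=camera(n); cv2.imwrite(f"pics/{n}0.png",c["color"][...,::-1]); np.savez(f"{n}0.npz",**c)
    print(n,c["fx"],c["cx"],c["cy"],np.round(c["R"],4).tolist(),c["t"], (-c["R"].T@c["t"]))
E
```

```text
clock 0.0
joint_pos [-1.284  0.333 -0.065  1.461  0.022  1.35  -0.088]
joint_velocities [ 0.001 -0.001 -0.001  0.001 -0.002 -0.    -0.001]
tau [-0.0000e+00 -6.2545e+01  4.9000e-02 -3.9161e+01  1.6000e-02  1.0000e-02
 -0.0000e+00]
position [0.19  0.595 0.242]
ee_rot [ 0.154  0.988 -0.001 -0.   ]
ft_force [-0.519  0.239 -0.239]
torque [ 0.025  0.012 -0.001]
grasp_force 0.0
grip_width 0.999
side 486.4319742400558 323.3449828741082 237.29300674083854 [[0.9682, -0.2501, -0.0017], [-0.1318, -0.5045, -0.8533], [0.2126, 0.8264, -0.5214]] [-0.55205648  0.1387837   1.00250468] [ 0.33964705 -0.89655474  0.64021278]
top 544.1846835190279 319.41631818866574 236.35671952311884 [[0.0877, -0.9961, 0.0036], [-0.9744, -0.0865, -0.2076], [0.2071, 0.0147, -0.9782]] [-0.05583381  0.55453993  0.9195237 ] [ 0.35476765 -0.02111747  1.01481513]
```

View pics/side0.png

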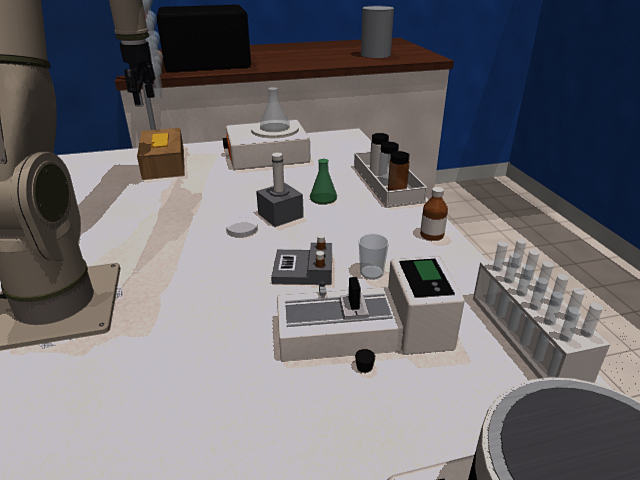

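View pics/top0.png

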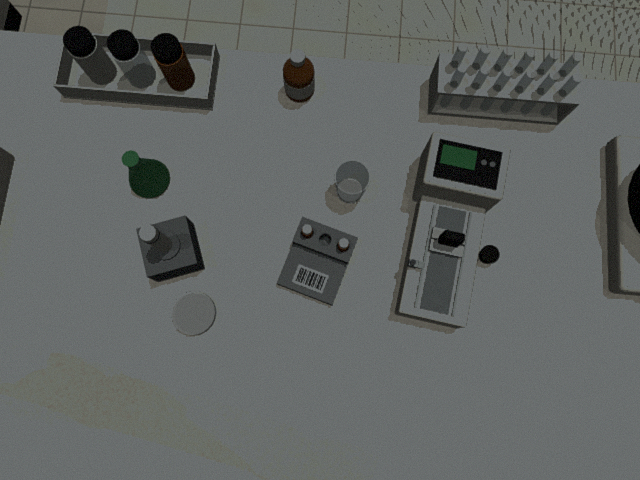

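Side view: the wand's top is at (278,157), the stand's block at (280,205), the label at (288,262), the pointer at (322,291) and the grip at (354,293). Top view: wand top (147,232), label (311,278), grip (452,239), pointer (414,264). I'll enlarge the details next.

```bash
cat > h.py <<'E'
import numpy as np,cv2
def load(n): return dict(np.load(n+".npz"))
def ray(c,u,v):
    d=c["R"].T@np.array([(u-c["cx"])/c["fx"],(v-c["cy"])/c["fy"],1]); return -c["R"].T@c["t"],d
def plane(c,u,v,z):
    o,d=ray(c,u,v); return o+d*(z-o[2])/d[2]
def tri(c1,p1,c2,p2):
    o1,d1=ray(c1,*p1);o2,d2=ray(c2,*p2)
    s=np.linalg.lstsq(np.c_[d1,-d2],o2-o1,rcond=None)[0]
    a=o1+d1*s[0];b=o2+d2*s[1]; return (a+b)/2,np.linalg.norm(a-b)
def pts(c):
    v,u=np.mgrid[:480,:640];z=c["range_z"]
    P=np.stack([(u-c["cx"])/c["fx"]*z,(v-c["cy"])/c["fy"]*z,z],-1)-c["t"]
    return P@c["R"]
def proj(c,X):
    p=c["R"]@np.array(X)+c["t"]; return c["fx"]*p[0]/p[2]+c["cx"],c["fy"]*p[1]/p[2]+c["cy"]
def crop(c,x,y,w,h,s,f):
    cv2.imwrite(f,cv2.resize(np.clip(c["color"][y:y+h,x:x+w,::-1].astype(float)*(1.6),0,255).astype(np.uint8),None,fx=s,fy=s,interpolation=cv2.INTER_CUBIC))
E
python3 - <<'E'
from h import *
t,s=load("top0"),load("side0")
crop(t,390,125,130,205,2.9,"pics/tp.png"); crop(s,270,250,200,120,4,"pics/sp.png")
A=cv2.imread("pics/tp.png")
crop(t,130,200,90,90,4,"pics/a.png");crop(s,240,145,80,90,4,"pics/b.png")
a,b=cv2.imread("pics/a.png"),cv2.imread("pics/b.png")
cv2.imwrite("pics/st.png",np.hstack([a,b]))
E
```

```text
(no output)
```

View pics/tp.png

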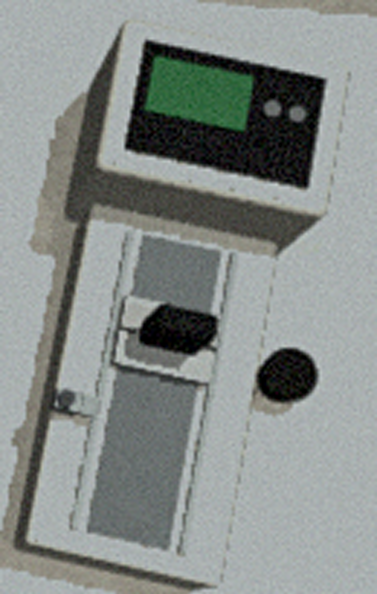

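View pics/sp.png

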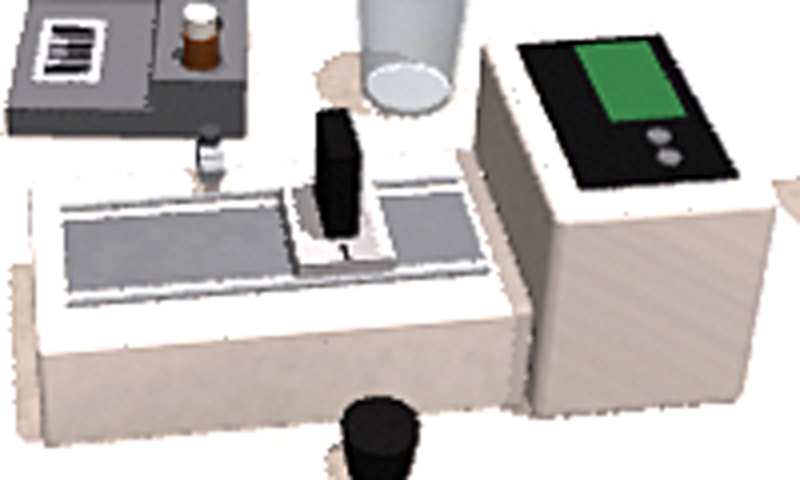

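View pics/st.png

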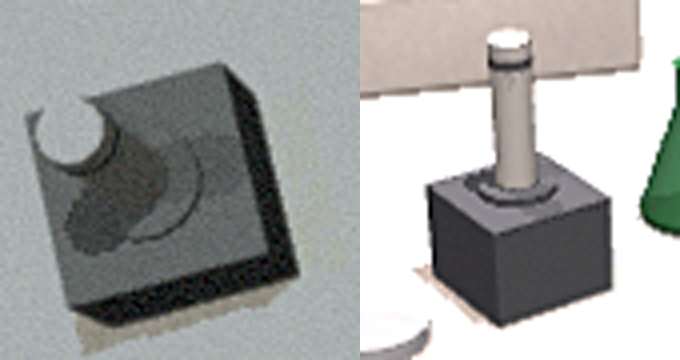

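Top crop: the carriage is around (165,335), its black cross line shows at the left edge (~(125,328)), and the pointer is at (75,402). Side crop: the grip spans (318–360,110–238), the cross line is at (346,250) and the pointer at (210,160). The wand stands upright and home: its top is at about (147.5,232.5) in the top view and (277.5,155.5) in the side view.

```bash
python3 - <<'E'
from h import *
np.set_printoptions(precision=4,suppress=True)
t,s=load("top0"),load("side0")
Pt,Ps=pts(t),pts(s)
def blob(c,x0,y0,x1,y1,f):
    g=c["color"].astype(int); m=np.zeros((480,640),bool); m[y0:y1,x0:x1]=f(g[y0:y1,x0:x1]); return m
# wand top
print("wandtop tri",tri(t,(147.5,232.5),s,(277.5,155.5)))
for n,P,(x0,y0,x1,y1) in(("t",Pt,(125,215,210,285)),("s",Ps,(250,145,310,230))):
    Q=P[y0:y1,x0:x1].reshape(-1,3)
    for lo,hi in((.172,.185),(.085,.165),(.0735,.08),(.065,.0725)):
        q=Q[(Q[:,2]>lo)&(Q[:,2]<hi)]
        if len(q)>3:
            r=cv2.minAreaRect(q[:,:2].astype(np.float32)*1000)
            print(n,lo,len(q),q.mean(0),"circ",np.array(cv2.minEnclosingCircle(q[:,:2].astype(np.float32))[0]),r)
# label: white mask
for n,c,P,b in(("t",t,Pt,(285,255,340,300)),("s",s,Ps,(276,250,302,276))):
    m=blob(c,*b,lambda g:g.min(-1)>(110 if n=="t" else 170)); 
    k,l,st,ce=cv2.connectedComponentsWithStats(cv2.morphologyEx(m.astype(np.uint8),cv2.MORPH_CLOSE,np.ones((5,5))))
    print(n,st[:5].tolist(),ce[:5])
    for i in range(1,k):
        if st[i][4]>100:
            q=np.array([plane(c,u,v,.021) for v,u in np.argwhere(l==i)]); 
            print("label",plane(c,*ce[i],.021),"range",P[l==i].mean(0),cv2.minAreaRect(q[:,:2].astype(np.float32)*1000))
# photometer deck and head, in range
for n,P,b in(("t",Pt,(390,125,520,330)),("s",Ps,(270,250,470,370))):
    Q=P[b[1]:b[3],b[0]:b[2]].reshape(-1,3)
    for lo,hi in((.055,.064),(.0675,.0735),(.116,.1225)):
        q=Q[(Q[:,2]>lo)&(Q[:,2]<hi)]
        print(n,lo,len(q),q.mean(0) if len(q) else "",cv2.minAreaRect(q[:,:2].astype(np.float32)*1000))
    print("head",[cv2.minAreaRect(Q[(Q[:,2]>a)&(Q[:,2]<a+.01)][:,:2].astype(np.float32)*1000) for a in (.115,.175)])
# grip black
for n,c,P,b in(("t",t,Pt,(434,227,468,250)),("s",s,Ps,(345,275,364,311))):
    m=blob(c,*b,lambda g:g.max(-1)<45)
    q=P[m]; print("grip",n,len(q),q.mean(0),q.min(0),q.max(0)); q=q[q[:,2]>.115]; print(len(q),q.mean(0) if len(q) else 0, cv2.minAreaRect(q[:,:2].astype(np.float32)*1000) if len(q) else 0)
# pointer tri
print("ptr tri screw",tri(t,(390+68/2.9,125+396/2.9),s,(270+209/4,250+131/4)))
E
```

```text
wandtop tri (array([0.5166, 0.2635, 0.1713]), np.float64(0.002248338679478912))
t 0.172 244 [0.5138 0.2611 0.1774] circ [0.5139 0.262 ] ((514.3958740234375, 261.6376953125), (26.118236541748047, 26.34356117248535), 47.099143981933594)
t 0.085 261 [0.509  0.2531 0.1257] circ [0.5136 0.2609] ((510.32989501953125, 255.19580078125), (13.679810523986816, 27.620471954345703), 60.36488723754883)
t 0.0735 392 [0.5104 0.2565 0.0761] circ [0.5161 0.2601] ((514.3665771484375, 260.6187438964844), (87.86479187011719, 89.5793685913086), 21.289445877075195)
t 0.065 1547 [0.5105 0.2544 0.0698] circ [0.5138 0.2611] ((514.4310302734375, 261.49725341796875), (91.170166015625, 90.9138412475586), 20.945228576660156)
s 0.172 50 [0.5155 0.2579 0.1753] circ [0.5167 0.2598] ((515.9385375976562, 259.3997802734375), (23.620506286621094, 25.384830474853516), 79.67980194091797)
s 0.085 302 [0.5146 0.2512 0.1256] circ [0.516 0.257] ((515.3970947265625, 253.19155883789062), (19.810121536254883, 27.810680389404297), 86.40885925292969)
s 0.0735 117 [0.5139 0.3415 0.0756] circ [0.5053 0.4211] ((519.0015869140625, 421
[... 1532 characters left out ...]
4010620117188), 82.15571594238281)
head [((651.5184326171875, -246.34283447265625), (142.76824951171875, 186.98768615722656), 81.41700744628906), ((0.0, 0.0), (0.0, 0.0), 0.0)]
grip t 353 [ 0.5617 -0.2294  0.114 ] [ 0.3548 -0.2609  0.0707] [ 0.5866 -0.0211  1.0148]
197 [ 0.5627 -0.2304  0.1295] ((471.3011779785156, -127.22673034667969), (33.0386962890625, 313.4732360839844), 41.66416549682617)
grip s 325 [ 0.5629 -0.2454  0.1047] [ 0.3396 -0.8966  0.0691] [ 0.5749 -0.21    0.6402]
117 [ 0.5634 -0.2433  0.1237] ((459.9544982910156, -558.59423828125), (717.240966796875, 18.167556762695312), 71.85621643066406)
ptr tri screw (array([ 0.5227, -0.1736,  0.0829]), np.float64(0.0012813132804382732))
```

```bash
python3 - <<'E'
from h import *
np.set_printoptions(precision=4,suppress=True)
t,s=load("top0"),load("side0")
f32=lambda q:q[:,:2].astype(np.float32)*1000
Ax=None
for n,c,b in(("t",t,(390,125,520,330)),("s",s,(270,250,470,370))):
    P=pts(c); ok=c["range_z"]>0
    Q=P[b[1]:b[3],b[0]:b[2]][ok[b[1]:b[3],b[0]:b[2]]]
    h=Q[(abs(Q[:,2]-.12)<.004)&(Q[:,0]>.615)&(Q[:,0]<.75)]
    r=cv2.minAreaRect(f32(h));print(n,"head",h[:,2].mean(),r)
    a=np.deg2rad(r[2]-90 if r[2]>45 else r[2]); ex=np.array([np.cos(a),np.sin(a)]);ey=np.array([-ex[1],ex[0]])
    ctr=np.array(r[0])/1000; O=ctr-.160*ex     # head centre at x=160
    L=lambda q:np.c_[(q[:,:2]-O)@ex,(q[:,:2]-O)@ey,q[:,2]]
    q=L(Q)
    d=q[(abs(q[:,2]-.06)<.004)&(q[:,0]<.1)&(abs(q[:,1])<.07)]; print(" O",O,"yaw",a,"deck",np.percentile(d,[.5,99.5],0),d[:,2].mean())
    g=q[(q[:,2]>.116)&(q[:,2]<.126)&(q[:,0]<.08)]; print(" griptop",len(g),np.percentile(g,[3,97],0),g.mean(0))
    k=q[(q[:,2]>.068)&(q[:,2]<.0745)&(abs(q[:,1])<.032)&(q[:,0]<.08)]; print(" carr",len(k),np.percentile(k,[3,97],0))
    p=q[(q[:,2]>.068)&(q[:,2]<.09)&(q[:,1]>.034)&(q[:,1]<.075)&(q[:,0]<.08)]; print(" ptr",len(p),np.percentile(p,[3,97],0),np.median(p,0))
    Lp=lambda X:((X[:2]-O)@ex,(X[:2]-O)@ey)
    if n=="t": print(" line",Lp(plane(t,390+125/2.9,125+328/2.9,.071)),"screw",Lp(plane(t,390+68/2.9,125+396/2.9,.084)))
    else: print(" line",Lp(plane(s,270+346/4,250+247/4,.071)),"screw",Lp(plane(s,270+209/4,250+131/4,.084)))
# label
for n,c,b,th in(("t",t,(292,262,331,296),None),("s",s,(276,252,300,274),None)):
    g=cv2.cvtColor(c["color"],cv2.COLOR_RGB2GRAY)[b[1]:b[3],b[0]:b[2]]
    T,m=cv2.threshold(g,0,255,cv2.THRESH_OTSU)
    cs=max(cv2.findContours(cv2.morphologyEx(m,cv2.MORPH_CLOSE,np.ones((3,3))),0,2)[0],key=cv2.contourArea)
    pp=cs[:,0]+np.array(b[:2]); W=np.array([plane(c,u,v,.021) for u,v in pp]); r=cv2.minAreaRect(f32(W))
    zz=pts(c)[pp[:,1],pp[:,0],2]; print(n,"label",T,r,"z",np.median(zz), r and np.array(proj(c,[r[0][0]/1000,r[0][1]/1000,.021])))
E
```

```text
t head 0.12082931370849337 ((692.920654296875, -250.67459106445312), (139.49517822265625, 99.97411346435547), 82.36359405517578)
 O [ 0.5343 -0.2294] yaw -0.13328042675605106 deck [[-0.1078 -0.0586  0.0563]
 [ 0.099   0.0596  0.0639]] 0.06034495684513554
 griptop 195 [[ 0.0237 -0.016   0.117 ]
 [ 0.0384  0.017   0.1237]] [0.0308 0.0006 0.1205]
 carr 460 [[ 0.0096 -0.0289  0.0684]
 [ 0.0524  0.0294  0.0737]]
 ptr 116 [[-0.0268  0.0362  0.0718]
 [-0.0153  0.0609  0.0853]] [-0.0218  0.0494  0.0783]
 line (np.float64(0.03180322021934113), np.float64(0.02582464018324062)) screw (np.float64(-0.01985790528198956), np.float64(0.053887132842173474))
s head 0.1205319711722223 ((694.5928955078125, -252.70909118652344), (140.4590301513672, 98.12679290771484), 82.84888458251953)
 O [ 0.5358 -0.2328] yaw -0.12481050922516304 deck [[-0.1074 -0.058   0.0563]
 [ 0.0992  0.0603  0.0635]] 0.05945258813945327
 griptop 121 [[ 0.0237 -0.016   0.1165]
 [ 0.038   0.0184  0.1217]] [ 0.0305 -0.0007  0.1194]
 carr 350 [[ 0.01   -0.0279  0.0683]
 [ 0.0521  0.0283  0.0724]]
 ptr 83 [[-0.0264  0.0374  0.0707]
 [-0.0149  0.0614  0.084 ]] [-0.0207  0.0513  0.0764]
 line (np.float64(0.03223507841085317), np.float64(-0.020862304186392074)) screw (np.float64(-0.01996836958861669), np.float64(0.05573189288167618))
t label 82.0 ((485.4423522949219, 5.3042755126953125), (62.36161804199219, 36.34962844848633), 73.85755920410156) z 0.020683089222239735 [309.3604 278.1217]
s label 125.0 ((486.17608642578125, 1.1518592834472656), (59.792259216308594, 35.456939697265625), 74.06021118164062) z 0.019745100212354486 [287.0979 262.2419]
```

```bash
cat >> h.py <<'E'
def to(target,yaw_y=None):
    from workcell import get_obs
    from scipy.spatial.transform import Rotation as Ro
    o=get_obs();R=Ro.from_quat(o["ee_rot"]).as_matrix();p=np.array(o["position"])
    print("pos",np.round(p,4),"q",np.round(o["ee_rot"],4),"j",np.round(o["joint_pos"],2),"w",o["grip_width"],"gf",o["grasp_force"],"ft",np.round(o["ft_force"],1),"clk",o["clock"])
    print("delta",np.round(R.T@(np.array(target)-p),4),"tooly",np.rad2deg(np.arctan2(R[1,1],R[0,1])))
    if yaw_y is not None:
        y=np.array([np.cos(yaw_y),np.sin(yaw_y),0]);z=np.array([0,0,-1.]);G=np.c_[np.cross(y,z),y,z]
        print("turn",np.round(Ro.from_matrix(R.T@G).as_rotvec(),4))
E
python3 -c "
from h import *
to([.515,.2605,.242],np.deg2rad(72.3))"
```

```text
pos [0.1904 0.595  0.2416] q [ 1.543e-01  9.880e-01 -6.000e-04 -1.000e-04] j [-1.28  0.33 -0.06  1.46  0.02  1.35 -0.09] w 0.9997215444209442 gf 0.0 ft [ 0.2 -0.  -0.2] clk 0.1
delta [-4.111e-01 -2.196e-01 -1.000e-04] tooly 72.25121983965167
turn [-0.0013  0.     -0.0009]
```

The rows are not in the units I measure in: shifts go in shares of 0.8 m and turns go in shares of 4 rad. I convert before sending: -0.411 m / 0.8 = -0.5138, -0.2195 m / 0.8 = -0.2744.

{"method": "move_arm", "body": {"plan": [{"delta_pos": [-0.5138, -0.2744, 0], "turn": [0, 0, 0], "fingers": 0}, {"delta_pos": [-0.5138, -0.2744, 0], "turn": [0, 0, 0], "fingers": 0}, {"delta_pos": [-0.5138, -0.2744, 0], "turn": [0, 0, 0], "fingers": 0}, {"delta_pos": [-0.5138, -0.2744, 0], "turn": [0, 0, 0], "fingers": 0}, {"delta_pos": [-0.5138, -0.2744, 0], "turn": [0, 0, 0], "fingers": 0}, {"delta_pos": [-0.5138, -0.2744, 0], "turn": [0, 0, 0], "fingers": 0}, {"delta_pos": [-0.5138, -0.2744, 0], "turn": [0, 0, 0], "fingers": 0}, {"delta_pos": [-0.5138, -0.2744, 0], "turn": [0, 0, 0], "fingers": 0}, {"delta_pos": [-0.5138, -0.2744, 0], "turn": [0, 0, 0], "fingers": 0}, {"delta_pos": [-0.5138, -0.2744, 0], "turn": [0, 0, 0], "fingers": 0}, {"delta_pos": [-0.5138, -0.2744, 0], "turn": [0, 0, 0], "fingers": 0}, {"delta_pos": [-0.5138, -0.2744, 0], "turn": [0, 0, 0], "fingers": 0}]}}

```text
clock: 1.6
position: [0.5144, 0.2618, 0.2423]
ee_rot: [0.153, 0.988, 0.0, -0.0]
ft_force: [0.5, 0.3, -0.0]
grip_width: 1.001
grasp_force: 0.0
```

```bash
python3 -c "
from h import *
to([.515,.2605,.132],np.deg2rad(72.3))"
```

```text
pos [0.5144 0.2618 0.2423] q [ 1.535e-01  9.882e-01  1.000e-04 -1.000e-04] j [-0.74  0.22  0.22  1.6  -0.05  1.32  0.75] w 1.0012886042128364 gf 0.0 ft [ 0.5  0.3 -0. ] clk 1.6
delta [-0.001  -0.0011  0.1103] tooly 72.34228962455549
turn [ 0.0002 -0.0002  0.0007]
```

Scaled: 0.11 m / 0.8 = 0.1375, -0.001 m / 0.8 = -0.0013.

{"method": "move_arm", "body": {"force": 50, "plan": [{"delta_pos": [-0.0013, -0.0013, 0.0375], "turn": [0, 0, 0], "fingers": 0}, {"delta_pos": [-0.0013, -0.0013, 0.075], "turn": [0, 0, 0], "fingers": 0}, {"delta_pos": [-0.0013, -0.0013, 0.1125], "turn": [0, 0, 0], "fingers": 0}, {"delta_pos": [-0.0013, -0.0013, 0.1375], "turn": [0, 0, 0], "fingers": 0}, {"delta_pos": [-0.0013, -0.0013, 0.1375], "turn": [0, 0, 0], "fingers": 0.3}, {"delta_pos": [-0.0013, -0.0013, 0.1375], "turn": [0, 0, 0], "fingers": 0.5}, {"delta_pos": [-0.0013, -0.0013, 0.1375], "turn": [0, 0, 0], "fingers": 0.6}, {"delta_pos": [-0.0013, -0.0013, 0.1375], "turn": [0, 0, 0], "fingers": 0.7}, {"delta_pos": [-0.0013, -0.0013, 0.1375], "turn": [0, 0, 0], "fingers": 1}, {"delta_pos": [-0.0013, -0.0013, 0.1375], "turn": [0, 0, 0], "fingers": 1}, {"delta_pos": [-0.0013, -0.0013, 0.1375], "turn": [0, 0, 0], "fingers": 1}, {"delta_pos": [-0.0013, -0.0013, 0.1375], "turn": [0, 0, 0], "fingers": 1}]}}

```text
clock: 3.1
position: [0.5162, 0.2601, 0.1334]
ee_rot: [0.154, 0.988, 0.001, 0.001]
ft_force: [-0.8, -0.4, 6.5]
grip_width: 0.32
grasp_force: 48.7
```

Scaled: -0.095 m / 0.8 = -0.1188, -0.07 m / 0.8 = -0.0875.

{"method": "move_arm", "body": {"plan": [{"delta_pos": [0, 0, -0.0188], "turn": [0, 0, 0], "fingers": 1}, {"delta_pos": [0, 0, -0.0375], "turn": [0, 0, 0], "fingers": 1}, {"delta_pos": [0, 0, -0.0625], "turn": [0, 0, 0], "fingers": 1}, {"delta_pos": [0, 0, -0.0875], "turn": [0, 0, 0], "fingers": 1}, {"delta_pos": [0, 0, -0.1188], "turn": [0, 0, 0], "fingers": 1}, {"delta_pos": [0, 0, -0.1188], "turn": [0, 0, 0], "fingers": 1}, {"delta_pos": [0, 0, -0.1188], "turn": [0, 0, 0], "fingers": 1}]}}

```text
clock: 3.98
position: [0.5154, 0.2595, 0.2269]
ee_rot: [0.154, 0.988, -0.0, -0.0]
ft_force: [0.3, -0.4, -2.2]
grip_width: 0.314
grasp_force: 49.3
```

```bash
python3 - <<'E'
from h import *
from workcell import camera
c=[camera(n) for n in("side","top")]
to([.486,.003,.227])
for k in c:
    P=pts(k);ok=(k["range_z"]>0);g=k["color"].max(-1)
    for lo,hi in((.1,.147),(.16,.2)):
        m=ok&(abs(P[...,0]-.515)<.04)&(abs(P[...,1]-.26)<.03)&(P[...,2]>lo)&(P[...,2]<hi);q=P[m]
        print(lo,len(q),np.median(q,0) if len(q) else"",q.min(0) if len(q) else "")
i=np.hstack([cv2.resize(k["color"][y:y+110,x:x+90,::-1],None,fx=4,fy=4) for k,x,y in((c[0],235,110),(c[1],115,190))])
cv2.imwrite("pics/lift.png",np.clip(i*1.3,0,255))
E
```

```text
pos [0.5152 0.2594 0.2264] q [ 1.543e-01  9.880e-01 -5.000e-04 -6.000e-04] j [-0.74  0.23  0.23  1.63 -0.05  1.29  0.76] w 0.31220642817949806 gf 49.28616464138031 ft [ 0.3  0.2 -1.4] clk 4.075
delta [-0.0503 -0.2531 -0.0004] tooly 72.25334922844334
0.1 105 [0.51386203 0.25381035 0.12759112] [0.50490274 0.24660048 0.10597872]
0.16 237 [0.51221627 0.24872352 0.17063534] [0.48947894 0.23291443 0.1613152 ]
0.1 8 [0.50799053 0.2533272  0.11377966] [0.50542074 0.25270296 0.11107612]
0.16 368 [0.50031714 0.25444234 0.16954427] [0.48764462 0.234915   0.16165069][ WARN:0@2.388] global loadsave.cpp:1063 imwrite_ Unsupported depth image for selected encoder is fallbacked to CV_8U.
```

View pics/lift.png

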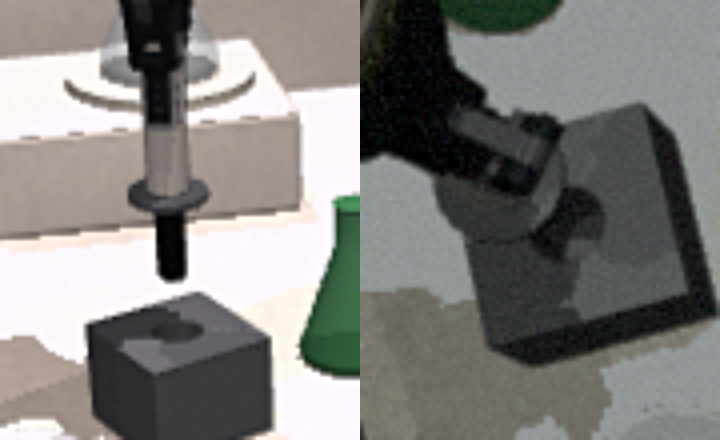

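The wand is out of the stand, held near upright, with its flange at (168,195) and nose tip at (172,275) in the left half. The hole below is empty. Next I'll measure its tilt and nose position.

```bash
cat > tilt.py <<'E'
from h import *
from workcell import camera,get_obs
from scipy import ndimage
def tilt():
    p=np.array(get_obs()["position"]);c=camera("side");k=camera("top")
    np.savez("s1.npz",**c);np.savez("t1.npz",**k)
    P=pts(c); m=(c["range_z"]>0)&(np.hypot(P[...,0]-p[0],P[...,1]-p[1])<.035)
    nz=p[2]-.117
    # expected upright axis: x at each height, against silhouette midpoints
    for h in (.012,.025,.040,.048,.066,.075,.085):
        z=nz+h;u0,v0=proj(c,[p[0],p[1],z]);r=int(round(v0));cols=np.where(m[r,int(u0)-25:int(u0)+25])[0]+int(u0)-25
        if len(cols): print(h,"exp",round(u0,1),"mid",(cols[0]+cols[-1])/2,"w",len(cols))
    ys,xs=np.where(m&(P[...,2]<nz+.05)&(P[...,2]>nz-.01)); print("tip row",ys.max(),"exp",proj(c,[p[0],p[1],nz]),"tip z",np.percentile(P[ys,xs,2],2), "nz",nz, "px mm",(c["R"]@p+c["t"])[2]/c["fx"]*1000)
if __name__=="__main__": tilt()
E
python3 tilt.py
```

```text
0.012 exp 277.8 mid 277.5 w 8
0.025 exp 277.5 mid 277.5 w 8
0.04 exp 277.2 mid 277.0 w 7
0.048 exp 277.1 mid 276.5 w 18
0.066 exp 276.7 mid 277.0 w 15
0.075 exp 276.5 mid 276.0 w 11
0.085 exp 276.3 mid 276.0 w 11
tip row 180 exp (np.float64(278.015761405805), np.float64(178.5396509263392)) tip z 0.10860119351273781 nz 0.10937090920477001 px mm 2.484256187037508
```

Scaled: -0.253 m / 0.8 = -0.3163, -0.05 m / 0.8 = -0.0625.

{"method": "move_arm", "body": {"plan": [{"delta_pos": [-0.005, -0.025, 0], "turn": [0, 0, 0], "fingers": 1}, {"delta_pos": [-0.015, -0.075, 0], "turn": [0, 0, 0], "fingers": 1}, {"delta_pos": [-0.025, -0.125, 0], "turn": [0, 0, 0], "fingers": 1}, {"delta_pos": [-0.035, -0.175, 0], "turn": [0, 0, 0], "fingers": 1}, {"delta_pos": [-0.045, -0.225, 0], "turn": [0, 0, 0], "fingers": 1}, {"delta_pos": [-0.0538, -0.2688, 0], "turn": [0, 0, 0], "fingers": 1}, {"delta_pos": [-0.06, -0.3, 0], "turn": [0, 0, 0], "fingers": 1}, {"delta_pos": [-0.0625, -0.3163, 0.0125], "turn": [0, 0, 0], "fingers": 1}, {"delta_pos": [-0.0625, -0.3163, 0.0313], "turn": [0, 0, 0], "fingers": 1}, {"delta_pos": [-0.0625, -0.3163, 0.0463], "turn": [0, 0, 0], "fingers": 1}, {"delta_pos": [-0.0625, -0.3163, 0.0475], "turn": [0, 0, 0], "fingers": 1}, {"delta_pos": [-0.0625, -0.3163, 0.0475], "turn": [0, 0, 0], "fingers": 1}]}}

```text
clock: 5.68
position: [0.4863, 0.004, 0.1892]
ee_rot: [0.154, 0.988, -0.0, -0.0]
ft_force: [0.7, 0.0, -2.2]
grip_width: 0.317
grasp_force: 49.3
```

```bash
python3 tilt.py; python3 - <<'E'
from h import *
to([.486,.003,.188],np.deg2rad(72.25))
s,t=load("s1"),load("t1")
i=np.hstack([cv2.resize(k["color"][y:y+110,x:x+90,::-1],None,fx=4,fy=4) for k,x,y in((s,245,180),(t,265,220))])
cv2.imwrite("pics/scan.png",i)
E
```

```text
0.012 exp 285.7 mid 285.5 w 8
0.025 exp 285.5 mid 285.0 w 9
0.04 exp 285.2 mid 285.0 w 9
0.048 exp 285.0 mid 284.0 w 23
0.066 exp 284.7 mid 285.0 w 21
0.075 exp 284.5 mid 284.0 w 13
0.085 exp 284.3 mid 284.0 w 13
tip row 244 exp (np.float64(285.96294616672515), np.float64(242.3007955653687)) tip z 0.07188376698668177 nz 0.07222349012379035 px mm 2.077506927168289
pos [0.4865 0.0038 0.1896] q [1.540e-01 9.881e-01 1.000e-04 3.000e-04] j [-0.49  0.05  0.4   1.91 -0.02  1.18  1.18] w 0.314763673912261 gf 49.32800352573395 ft [-0.1  0.5 -1.7] clk 5.775
delta [ 0.0002 -0.0009  0.0016] tooly 72.28078823989401
turn [0.0003 0.0005 0.0005]
```

View pics/scan.png

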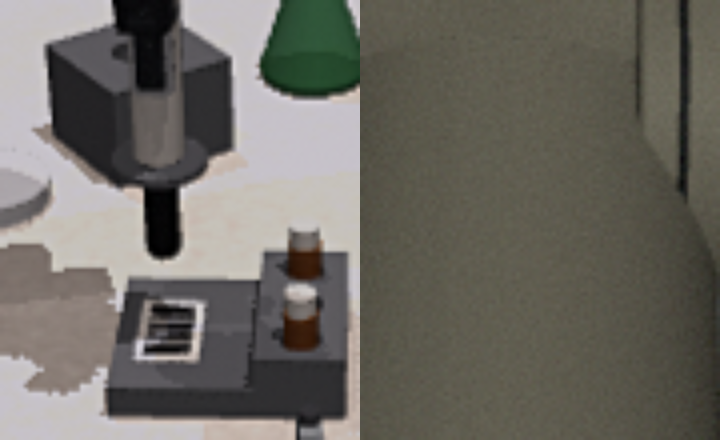

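The nose tip, at (163,255) in the crop, hangs upright about 51 mm above the label at (170,330). The arm hides the top view. Holding still.

{"method": "move_arm", "body": {"plan": [{"delta_pos": [0, 0, 0], "turn": [0, 0, 0], "fingers": 1}, {"delta_pos": [0, 0, 0], "turn": [0, 0, 0], "fingers": 1}, {"delta_pos": [0, 0, 0], "turn": [0, 0, 0], "fingers": 1}, {"delta_pos": [0, 0, 0], "turn": [0, 0, 0], "fingers": 1}, {"delta_pos": [0, 0, 0], "turn": [0, 0, 0], "fingers": 1}, {"delta_pos": [0, 0, 0], "turn": [0, 0, 0], "fingers": 1}, {"delta_pos": [0, 0, 0], "turn": [0, 0, 0], "fingers": 1}, {"delta_pos": [0, 0, 0], "turn": [0, 0, 0], "fingers": 1}, {"delta_pos": [0, 0, 0], "turn": [0, 0, 0], "fingers": 1}, {"delta_pos": [0, 0, 0], "turn": [0, 0, 0], "fingers": 1}, {"delta_pos": [0, 0, 0], "turn": [0, 0, 0], "fingers": 1}, {"delta_pos": [0, 0, 0], "turn": [0, 0, 0], "fingers": 1}]}}

```text
clock: 7.28
position: [0.4862, 0.0035, 0.1893]
ee_rot: [0.154, 0.988, 0.0, -0.0]
ft_force: [0.3, -0.1, -1.6]
grip_width: 0.315
grasp_force: 49.3
```

Scaled: 0.253 m / 0.8 = 0.3163, 0.235 m / 0.8 = 0.2938.

{"method": "move_arm", "body": {"plan": [{"delta_pos": [0, 0, 0], "turn": [0, 0, 0], "fingers": 1}, {"delta_pos": [0, 0, -0.025], "turn": [0, 0, 0], "fingers": 1}, {"delta_pos": [0.0025, 0.0125, -0.05], "turn": [0, 0, 0], "fingers": 1}, {"delta_pos": [0.0125, 0.0625, -0.05], "turn": [0, 0, 0], "fingers": 1}, {"delta_pos": [0.0225, 0.1125, -0.05], "turn": [0, 0, 0], "fingers": 1}, {"delta_pos": [0.0325, 0.1625, -0.05], "turn": [0, 0, 0], "fingers": 1}, {"delta_pos": [0.0425, 0.2125, -0.05], "turn": [0, 0, 0], "fingers": 1}, {"delta_pos": [0.0525, 0.2625, -0.05], "turn": [0, 0, 0], "fingers": 1}, {"delta_pos": [0.0588, 0.2938, -0.05], "turn": [0, 0, 0], "fingers": 1}, {"delta_pos": [0.0625, 0.3163, -0.05], "turn": [0, 0, 0], "fingers": 1}, {"delta_pos": [0.0625, 0.3163, -0.05], "turn": [0, 0, 0], "fingers": 1}, {"delta_pos": [0.0625, 0.3163, -0.05], "turn": [0, 0, 0], "fingers": 1}]}}

```text
clock: 8.78
position: [0.5161, 0.2581, 0.2294]
ee_rot: [0.155, 0.988, -0.0, 0.0]
ft_force: [-0.4, -1.1, -1.5]
grip_width: 0.314
grasp_force: 49.4
```

```bash
python3 tilt.py; python3 -c "
from h import *
to([.5152,.2602,.132],np.deg2rad(72.25))"
```

```text
0.012 exp 278.1 mid 278.0 w 7
0.025 exp 277.9 mid 277.5 w 8
0.04 exp 277.6 mid 277.5 w 8
0.048 exp 277.4 mid 277.0 w 19
0.066 exp 277.1 mid 277.5 w 16
0.075 exp 276.9 mid 277.0 w 11
0.085 exp 276.7 mid 276.5 w 12
tip row 179 exp (np.float64(278.3779718413142), np.float64(177.66946648497233)) tip z 0.11203304765685188 nz 0.11235108440246526 px mm 2.47910518790923
pos [0.5161 0.2582 0.2295] q [ 1.552e-01  9.879e-01 -0.000e+00  2.000e-04] j [-0.73  0.23  0.22  1.62 -0.05  1.29  0.76] w 0.3121006704789132 gf 49.364672899246216 ft [ 1.1 -0.3 -1.1] clk 8.875
delta [0.0015 0.0016 0.0975] tooly 72.14105916419946
turn [-0.      0.0004 -0.0019]
```

Scaled: 0.096 m / 0.8 = 0.12, 0.085 m / 0.8 = 0.1063.

{"method": "move_arm", "body": {"plan": [{"delta_pos": [0.0013, 0.0025, 0.025], "turn": [0, 0, 0], "fingers": 1}, {"delta_pos": [0.0013, 0.0025, 0.0563], "turn": [0, 0, 0], "fingers": 1}, {"delta_pos": [0.0013, 0.0025, 0.0875], "turn": [0, 0, 0], "fingers": 1}, {"delta_pos": [0.0013, 0.0025, 0.1063], "turn": [0, 0, 0], "fingers": 1}, {"delta_pos": [0.0013, 0.0025, 0.115], "turn": [0, 0, 0], "fingers": 1}, {"delta_pos": [0.0013, 0.0025, 0.1188], "turn": [0, 0, 0], "fingers": 1}, {"delta_pos": [0.0013, 0.0025, 0.12], "turn": [0, 0, 0], "fingers": 1}, {"delta_pos": [0.0013, 0.0025, 0.12], "turn": [0, 0, 0], "fingers": 1}, {"delta_pos": [0.0013, 0.0025, 0.12], "turn": [0, 0, 0], "fingers": 1}]}}

```text
clock: 10.0
position: [0.5155, 0.262, 0.1337]
ee_rot: [0.154, 0.988, 0.0, 0.0]
ft_force: [0.2, 0.5, -1.5]
grip_width: 0.315
grasp_force: 49.4
```

Scaled: 0.0015 m / 0.8 = 0.0019, 0.001 m / 0.8 = 0.0013.

{"method": "move_arm", "body": {"plan": [{"delta_pos": [0, 0, 0.0013], "turn": [0, 0, 0], "fingers": 1}, {"delta_pos": [0, 0, 0.0019], "turn": [0, 0, 0], "fingers": 1}, {"delta_pos": [0, 0, 0.0019], "turn": [0, 0, 0], "fingers": 1}]}}

```text
clock: 10.38
position: [0.5158, 0.2622, 0.1333]
ee_rot: [0.154, 0.988, 0.001, 0.0]
ft_force: [-3.5, -0.9, 10.6]
grip_width: 0.316
grasp_force: 50.5
```

Seated: the upward force is 10 N. Now open and rise.

Scaled: -0.12 m / 0.8 = -0.15, -0.001 m / 0.8 = -0.0013.

{"method": "move_arm", "body": {"plan": [{"delta_pos": [0, 0, -0.0013], "turn": [0, 0, 0], "fingers": 0.6}, {"delta_pos": [0, 0, -0.0013], "turn": [0, 0, 0], "fingers": 0.4}, {"delta_pos": [0, 0, -0.0013], "turn": [0, 0, 0], "fingers": 0}, {"delta_pos": [0, 0, -0.0013], "turn": [0, 0, 0], "fingers": 0}, {"delta_pos": [0, 0, -0.0013], "turn": [0, 0, 0], "fingers": 0}, {"delta_pos": [0, 0, -0.0013], "turn": [0, 0, 0], "fingers": 0}, {"delta_pos": [0, 0, -0.025], "turn": [0, 0, 0], "fingers": 0}, {"delta_pos": [0, 0, -0.0625], "turn": [0, 0, 0], "fingers": 0}, {"delta_pos": [0, 0, -0.1063], "turn": [0, 0, 0], "fingers": 0}, {"delta_pos": [0, 0, -0.15], "turn": [0, 0, 0], "fingers": 0}, {"delta_pos": [0, 0, -0.15], "turn": [0, 0, 0], "fingers": 0}]}}

```text
clock: 11.75
position: [0.5167, 0.2625, 0.2563]
ee_rot: [0.154, 0.988, 0.002, 0.002]
ft_force: [-0.4, -0.6, 0.2]
grip_width: 0.996
grasp_force: 0.0
```

```bash
python3 - <<'E'
from h import *
from workcell import camera
s=camera("side");P=pts(s);s0=load("side0");P0=pts(s0)
for c,P in((s0,P0),(s,P)):
    m=(c["range_z"]>0)&(np.hypot(P[...,0]-.515,P[...,1]-.258)<.025)&(P[...,2]<.19)
    for lo,hi in((.09,.11),(.14,.165),(.174,.19)):
        q=P[m&(P[...,2]>lo)&(P[...,2]<hi)];print(lo,len(q),np.round(np.median(q,0),4))
    ys,xs=np.where(m&(P[...,2]>.09)&(P[...,2]<.19));print("top row",ys.min(),[(y,(xs[ys==y].min()+xs[ys==y].max())/2) for y in (156,165,180)])
a=-.13
to([.566,-.235,.23],a)
E
```

```text
0.09 74 [0.5141 0.2501 0.1001]
0.14 94 [0.5137 0.2511 0.1524]
0.174 38 [0.5159 0.2606 0.1758]
top row 153 [(156, np.float64(277.0)), (165, np.float64(277.5)), (180, np.float64(278.5))]
0.09 80 [0.5132 0.2527 0.0997]
0.14 102 [0.5133 0.2523 0.1531]
0.174 37 [0.5144 0.2588 0.1766]
top row 153 [(156, np.float64(277.0)), (165, np.float64(277.0)), (180, np.float64(278.0))]
pos [0.516  0.2621 0.2541] q [0.1543 0.988  0.0013 0.0013] j [-0.74  0.22  0.22  1.59 -0.05  1.34  0.75] w 1.0018109039048244 gf 0.0 ft [0.3 0.  0.2] clk 11.8
delta [-0.1992 -0.4583  0.0232] tooly 72.24457652312832
turn [ 3.9000e-03 -2.0000e-04  1.3909e+00]
```

Scaled: -0.458 m / 0.8 = -0.5725, -0.199 m / 0.8 = -0.2488, 1.391 rad / 4 = 0.3478.

{"method": "move_arm", "body": {"plan": [{"delta_pos": [-0.2488, -0.5725, 0.0288], "turn": [0.001, 0, 0.3478], "fingers": 0}, {"delta_pos": [-0.2488, -0.5725, 0.0288], "turn": [0.001, 0, 0.3478], "fingers": 0}, {"delta_pos": [-0.2488, -0.5725, 0.0288], "turn": [0.001, 0, 0.3478], "fingers": 0}, {"delta_pos": [-0.2488, -0.5725, 0.0288], "turn": [0.001, 0, 0.3478], "fingers": 0}, {"delta_pos": [-0.2488, -0.5725, 0.0288], "turn": [0.001, 0, 0.3478], "fingers": 0}, {"delta_pos": [-0.2488, -0.5725, 0.0288], "turn": [0.001, 0, 0.3478], "fingers": 0}, {"delta_pos": [-0.2488, -0.5725, 0.0288], "turn": [0.001, 0, 0.3478], "fingers": 0}, {"delta_pos": [-0.2488, -0.5725, 0.0288], "turn": [0.001, 0, 0.3478], "fingers": 0}, {"delta_pos": [-0.2488, -0.5725, 0.0288], "turn": [0.001, 0, 0.3478], "fingers": 0}, {"delta_pos": [-0.2488, -0.5725, 0.0288], "turn": [0.001, 0, 0.3478], "fingers": 0}, {"delta_pos": [-0.2488, -0.5725, 0.0288], "turn": [0.001, 0, 0.3478], "fingers": 0}, {"delta_pos": [-0.2488, -0.5725, 0.0288], "turn": [0.001, 0, 0.3478], "fingers": 0}]}}

```text
clock: 13.3
position: [0.5656, -0.2337, 0.2289]
ee_rot: [0.751, 0.66, -0.001, -0.0]
ft_force: [1.2, 0.4, 0.8]
grip_width: 1.0
grasp_force: 0.0
```

```bash
python3 -c "
from h import *
to([.566,-.235,.094],-.13)"
```

```text
pos [ 0.5656 -0.2337  0.2289] q [ 7.509e-01  6.605e-01 -1.500e-03 -5.000e-04] j [-0.21  0.36  0.67  1.55 -0.22  1.32  0.36] w 0.999674407563355 gf 0.0 ft [1.2 0.4 0.8] clk 13.3
delta [-0.001   0.001   0.1349] tooly -7.330205377328189
turn [-0.0026  0.0016  0.0021]
```

Scaled: 0.134 m / 0.8 = 0.1675, -0.001 m / 0.8 = -0.0013, -0.003 rad / 4 = -0.0008.

{"method": "move_arm", "body": {"force": 40, "plan": [{"delta_pos": [-0.0013, 0.0013, 0.05], "turn": [-0.0008, 0.0005, 0.0005], "fingers": 0}, {"delta_pos": [-0.0013, 0.0013, 0.1], "turn": [-0.0008, 0.0005, 0.0005], "fingers": 0}, {"delta_pos": [-0.0013, 0.0013, 0.1375], "turn": [-0.0008, 0.0005, 0.0005], "fingers": 0}, {"delta_pos": [-0.0013, 0.0013, 0.1675], "turn": [-0.0008, 0.0005, 0.0005], "fingers": 0}, {"delta_pos": [-0.0013, 0.0013, 0.1675], "turn": [-0.0008, 0.0005, 0.0005], "fingers": 0.4}, {"delta_pos": [-0.0013, 0.0013, 0.1675], "turn": [-0.0008, 0.0005, 0.0005], "fingers": 0.6}, {"delta_pos": [-0.0013, 0.0013, 0.1675], "turn": [-0.0008, 0.0005, 0.0005], "fingers": 0.7}, {"delta_pos": [-0.0013, 0.0013, 0.1675], "turn": [-0.0008, 0.0005, 0.0005], "fingers": 0.8}, {"delta_pos": [-0.0013, 0.0013, 0.1675], "turn": [-0.0008, 0.0005, 0.0005], "fingers": 1}, {"delta_pos": [-0.0013, 0.0013, 0.1675], "turn": [-0.0008, 0.0005, 0.0005], "fingers": 1}, {"delta_pos": [-0.0013, 0.0013, 0.1675], "turn": [-0.0008, 0.0005, 0.0005], "fingers": 1}, {"delta_pos": [-0.0013, 0.0013, 0.1675], "turn": [-0.0008, 0.0005, 0.0005], "fingers": 1}]}}

```text
clock: 14.8
position: [0.5666, -0.2365, 0.0957]
ee_rot: [0.752, 0.659, 0.001, 0.001]
ft_force: [2.8, -0.2, 6.2]
grip_width: 0.179
grasp_force: 41.1
```

Scaled: -0.05 m / 0.8 = -0.0625, -0.047 m / 0.8 = -0.0588.

{"method": "move_arm", "body": {"plan": [{"delta_pos": [0, -0.0125, 0], "turn": [0, 0, 0], "fingers": 1}, {"delta_pos": [0, -0.025, 0], "turn": [0, 0, 0], "fingers": 1}, {"delta_pos": [0, -0.0375, 0], "turn": [0, 0, 0], "fingers": 1}, {"delta_pos": [0, -0.05, 0], "turn": [0, 0, 0], "fingers": 1}, {"delta_pos": [0, -0.0588, 0], "turn": [0, 0, 0], "fingers": 1}, {"delta_pos": [0, -0.0625, 0], "turn": [0, 0, 0], "fingers": 1}, {"delta_pos": [0, -0.0625, 0], "turn": [0, 0, 0], "fingers": 1}, {"delta_pos": [0, -0.0625, 0], "turn": [0, 0, 0], "fingers": 1}]}}

```text
clock: 15.8
position: [0.5181, -0.2298, 0.0957]
ee_rot: [0.752, 0.659, 0.001, 0.002]
ft_force: [9.2, -1.8, 1.0]
grip_width: 0.181
grasp_force: 40.5
```

```bash
cat > chk.py <<'E'
from h import *
from workcell import camera
s,t=camera("side"),camera("top");np.savez("s2.npz",**s);np.savez("t2.npz",**t)
to([.566,-.235,.094])
for n,c,O,a in(("t",t,[.5343,-.2294],-.1333),("s",s,[.5358,-.2328],-.13)):
    P=pts(c)[c["range_z"]>0];ex=np.array([np.cos(a),np.sin(a)]);ey=np.array([-ex[1],ex[0]])
    q=np.c_[(P[:,:2]-O)@ex,(P[:,:2]-O)@ey,P[:,2]]
    k=q[(q[:,2]>.0675)&(q[:,2]<.0745)&(abs(q[:,1])<.029)&(q[:,0]<.08)&(q[:,0]>-.08)]; print(n,"carr",len(k),np.percentile(k,[2,98],0)[:,:2].tolist() if len(k) else "")
    for y in (-.025,-.02,.02,.025):
        kk=k[abs(k[:,1]-y)<.003];print("  y",y,len(kk),(kk[:,0].min(),kk[:,0].max()) if len(kk) else "")
    p=q[(q[:,2]>.068)&(q[:,2]<.09)&(q[:,1]>.034)&(q[:,1]<.075)&(abs(q[:,0])<.08)]; print(" ptr",len(p),np.percentile(p,[3,97],0)[:,0] if len(p) else "",np.median(p,0) if len(p) else "")
i=np.hstack([cv2.resize(k["color"][y:y+120,x:x+100,::-1],None,fx=4,fy=4,interpolation=cv2.INTER_CUBIC) for k,x,y in((s,290,255),(t,385,205))])
import sys;cv2.imwrite(sys.argv[1],i)
E
python3 chk.py pics/pull1.png
```

```text
pos [ 0.5181 -0.2299  0.0957] q [0.752  0.6591 0.0012 0.0018] j [-0.2   0.38  0.64  1.82 -0.26  1.03  0.42] w 0.17974486500887005 gf 40.463411808013916 ft [ 8.8 -0.9  1.5] clk 15.9
delta [0.0012 0.0482 0.0019] tooly -7.536691659885761
t carr 198 [[-0.0387913869961342, 0.011315150365990007], [0.0034338498296191456, 0.028840275607013577]]
  y -0.025 0 
  y -0.02 0 
  y 0.02 83 (np.float64(-0.03985991173882706), np.float64(0.004665983073185762))
  y 0.025 81 (np.float64(-0.03960478991365264), np.float64(0.00419270296895896))
 ptr 117 [-0.02660495 -0.01507538] [-0.02170778  0.049216    0.07758556]
s carr 312 [[-0.03927186076216127, -0.027042964365076166], [0.0033793221639893773, 0.01980739721476711]]
  y -0.025 65 (np.float64(-0.03966855687075334), np.float64(0.0036392045952032786))
  y -0.02 54 (np.float64(-0.0391880322683871), np.float64(0.0023043399953526235))
  y 0.02 5 (np.float64(-0.03837522366509157), np.float64(0.0027901906033138235))
  y 0.025 4 (np.float64(-0.03937574390037707), np.float64(-0.03728580175292056))
 ptr 0
```

View pics/pull1.png

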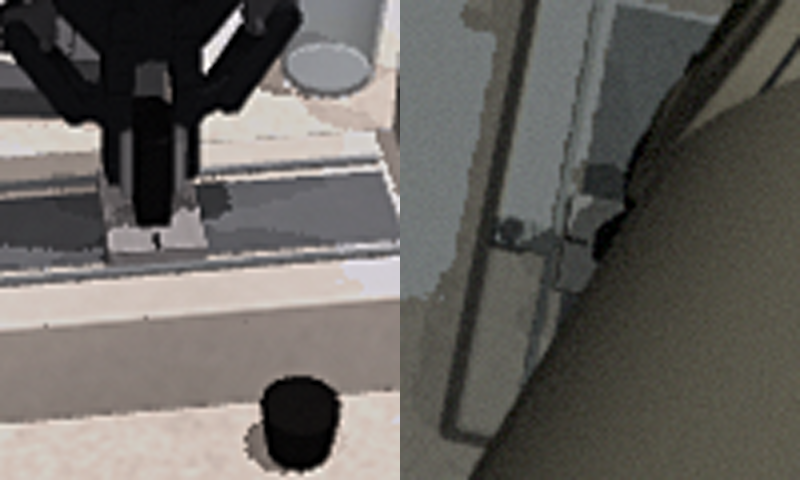

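The line is at (155,240) in the side half, and at about (575,239) in the top half beside the pointer at (515,235). The carriage centre is at -17.8 mm and the pointer at -20.9 mm in the deck's axes, so about 3 mm more is needed.

Scaled: -0.003 m / 0.8 = -0.0038, -0.002 m / 0.8 = -0.0025.

{"method": "move_arm", "body": {"plan": [{"delta_pos": [0, -0.0013, 0], "turn": [0, 0, 0], "fingers": 1}, {"delta_pos": [0, -0.0025, 0], "turn": [0, 0, 0], "fingers": 1}, {"delta_pos": [0, -0.0038, 0], "turn": [0, 0, 0], "fingers": 1}, {"delta_pos": [0, -0.0038, 0], "turn": [0, 0, 0], "fingers": 1}, {"delta_pos": [0, -0.0038, 0], "turn": [0, 0, 0], "fingers": 1}, {"delta_pos": [0, -0.0038, 0], "turn": [0, 0, 0], "fingers": 1}]}}

```text
clock: 16.65
position: [0.5152, -0.2294, 0.0957]
ee_rot: [0.752, 0.659, 0.001, 0.002]
ft_force: [8.8, -1.2, 1.2]
grip_width: 0.182
grasp_force: 40.3
```

```bash
python3 chk.py pics/x.png; python3 - <<'E'
from h import *
t=load("t2"); crop(t,400,245,50,45,12,"pics/pull2.png")
# line projected: pointer middle axis at local x=-.0209, from pointer (z .084) to slide (z .071)
O=np.array([.5343,-.2294]);a=-.1305;ex=np.array([np.cos(a),np.sin(a)]);ey=np.array([-ex[1],ex[0]])
for x in(-.0239,-.0209,-.0179):
  print(x,[((np.array(proj(t,[*(O+x*ex+y*ey),z]))-[400,245])*12).round().tolist() for y,z in((.03,.071),(.015,.071),(.049,.078),(.049,.084))])
E
```

```text
pos [ 0.5152 -0.2294  0.0957] q [0.752  0.6591 0.0012 0.0019] j [-0.2   0.37  0.65  1.82 -0.26  1.02  0.42] w 0.18198811537360376 gf 40.343937277793884 ft [ 9.1 -1.3  1.6] clk 16.75
delta [0.0011 0.0511 0.0019] tooly -7.530824219387191
t carr 199 [[-0.041622348531772844, 0.009266269203153576], [0.0010198932981292722, 0.02865301662100711]]
  y -0.025 0 
  y -0.02 0 
  y 0.02 80 (np.float64(-0.04184358468785763), np.float64(0.0010155273267340454))
  y 0.025 81 (np.float64(-0.04216754235554114), np.float64(0.0013436059846623288))
 ptr 115 [-0.02666991 -0.01492086] [-0.02187042  0.04925502  0.07768163]
s carr 309 [[-0.04219724659594614, -0.02713542431350382], [0.0004648183473460916, 0.020227108930109504]]
  y -0.025 62 (np.float64(-0.04147104939485296), np.float64(0.00024966268670553775))
  y -0.02 62 (np.float64(-0.04266875695910646), np.float64(0.0009515815776567814))
  y 0.02 7 (np.float64(-0.041913027520298476), np.float64(0.0010386824620511417))
  y 0.025 5 (np.float64(-0.04136149845479405), np.float64(-0.03911180188917193))
 ptr 0  
-0.0239 [[302.0, 276.0], [403.0, 298.0], [182.0, 241.0], [190.0, 234.0]]
-0.0209 [[306.0, 256.0], [407.0, 278.0], [186.0, 221.0], [193.0, 214.0]]
-0.0179 [[309.0, 237.0], [410.0, 259.0], [190.0, 201.0], [197.0, 194.0]]
```

View pics/pull2.png

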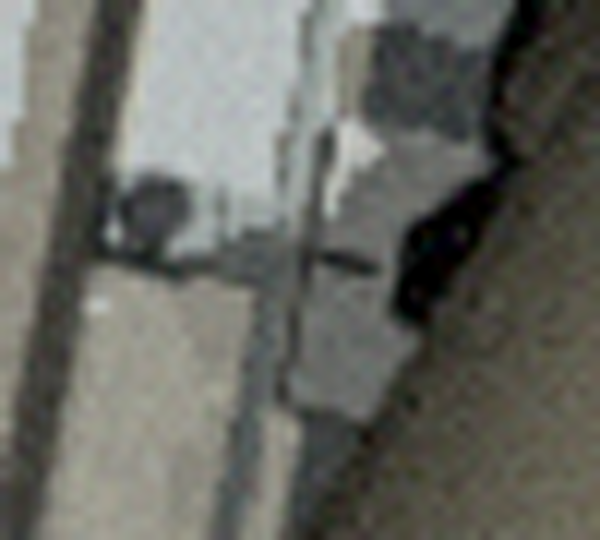

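The black line runs (315,257)–(375,270). The pointer's middle projects to (306,256)–(407,278), so they agree to within about 0.5 mm.

```bash
python3 -c "
from workcell import hand_in
print(hand_in())"
```

```text
the job is handed in; nothing more can be done
None
```

I held the scanner about 51 mm above the label for over a second and put it back fully home. The slide is held within about 0.5 mm of the pointer, and the job was handed in at about 17 s.

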